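Latch the gate of a wagon cradle

ROBOT

A 7-joint arm with a two-finger parallel gripper is mounted at the origin on a cart in front of the work surface, level with it; the furniture and walls round the work are solid. World frame = base frame: x ahead of the robot, y to its left, z up, the work surface at z = 0. Lengths are in m, angles in rad, forces in N, time in s.
With the tool pointing down it reaches from about 0.4 to 0.875 m from the base axis. Payload 19.3 kg.
Tool frame: the origin (TCP) lies on the mounting face of the last link; the fingertips stand 173 mm ahead of it and the grasp point (between the pads) lies 155 mm ahead of it (bot.grip_point_offset is the distance from the TCP to the grasp point, in m); z points along the fingers, y is the line along which they close (so a half turn about z gives the same grasp; the last joint's range is limited). The gripper opens to 85 mm and grips with 20 to 120 N. Pads are 22 mm wide; open, the fingers measure 114 mm over their backs; the gripper's body (76 mm by 85 mm) begins 54 mm behind the grasp point. The pads swing forward as they close: fully open they stand 13 mm farther back than shut.
Start: joints at [1.16, 0.521, -0.036, 1.599, 0.021, 1.021, -0.113], TCP at [0.209, -0.589, 0.405] pointing down, gripper open.
Joint ranges: [-2.91, 2.91], [-0.3, 2.13], [-1.5, 1.42], [0.17, 2.43], [-1.26, 4.41], [0.16, 1.93], [-2.52, 2.52]. Speed limits (rad/s): [1.89, 1.89, 2.39, 2.39, 3.01, 3.01, 3.01].

INTERFACE

Orientations are given as [roll, pitch, yaw] about the fixed x, y, z axes, in that order (R = Rz(yaw) Ry(pitch) Rx(roll)).
In Python, from workcell import bot gives the robot as it stands.
- The arm moves only by the tool arm_command, never from a script. Its argument "deltas" is a list of rows, each a list of 3 entries, a list of its own where there are three numbers: the shift along the tool's x, y, z in cm, then the turn, a rotation vector about the tool's x, y, z in rad, then the finger opening in cm, from 0 to 8.54. In form: [[[tx, ty, tz], [rx, ry, rz], claw], ...]. A call has 1 to 20 rows; each row shifts and turns the commanded pose from where the row before left it, along the tool's axes as they then stand; what a row does not reach is not made up. A row lasts 1/10 s, in which the tool goes at most 50 mm and 8.59 degrees, less where a joint would pass 70% of its speed; a pose out of reach is approached as far as the arm can. A call with a gripper value outside its range is refused whole. The fingers move at their own pace and stop on an object; "newtons" is the grip in N (left out, the last holds). Time passes only in rows, so rows that do not move let the fingers close. It gives the time, the measured TCP pose, the force, the opening and the grip force at its end, in the units of the state.
- bot.observe(): the state, without advancing time (a new reading comes with each control period).
- bot.grab_frame(name): name is "scene" or "top" or "wrist"; returns a dict with "frame" (480x640x3 uint8, red, green, blue), "K" (3x3 intrinsics, pixels), "rvec" (rotation vector, rad) and "tvec" (3), from world to camera coordinates, as OpenCV has them; the wrist camera has in their place "T_tool_cam" (4x4, takes a point from camera to tool coordinates, whose origin is the TCP and whose axes are the flange's). Camera axes: x right, y down, z forward; pixel columns grow to the right and rows downward; lengths in m; the calibration is good to about 2 mm. A picture is of the moment at which its call begins: read the wrist's pose just before it. There is no depth.
- bot.job_done(): hands the job in; it is judged then, once.
Trained networks look in a picture, given as the dict that the camera call returned (one of the last four; its "shot" number tells which), for a name from the list of things; names that differ only in an ending like _2 or _b are one class to them, and where a whole thing is asked for, a point or a joint stands for the part that bears it (a point fixed in the world has none). Each returns a list of dicts, best first, with "p" (0 to 1); they miss things now and then, are a little off and sometimes report something else, mostly with a low value. They report only what shows in the picture. A call takes as long as a camera call.
- bot.find_in(name, picture): "rect" ([left, top, width, height] in pixels, round what is visible of it).
- bot.mark_of(name, picture): "at" ([column, row] in pixels: a listed point, or the origin of a listed thing).
The state is a dict: "clock": time; "qpos": joint angles; "qd": joint speeds; "joint_efforts": joint torques, N m; "position": TCP position; "tool_rot": TCP orientation; "force": force on the tool from outside, world axes, zero at the start; "moment": the same for the moment, N m; "grip_width": finger opening in m; "finger_force": force on a finger pad.
Only numpy, scipy, OpenCV 4.12 (cv2) and the standard library are available. Lean on these libraries where they do the work, as an engineer would, in place of code of your own. Each camera call takes 0.05 s, during which the arm holds its last target. There are 200 camera calls.

TASK

Shut the gate of the wagon cradle and latch it: lift the thumb latch bar over the striker as you bring the gate in, and let the bar drop fully into the catch so that it holds the gate against its spring buffer. Feel for the catch with a light touch and never push the bar hard against the keeper; leave the things round the cradle where they are, and let go at the end.

Things in the scene. Friction and masses are not known exactly. Their poses are not given: they have to be found in the camera images.
- cradle: Fixed plywood cradle with a red model wagon in it; base 94 x 230 x 10 mm with a small ear under the keeper post. Origin on the bench top; x from the open gate side (-x, towards the robot) to the back, y to the left along the shut gate, z up. The vertical gate hinge is at x = 0, y = +90 mm. The wagon (top 44 mm) and low walls (36 mm) lie behind the gate.
- gate (a joint): Angle of the aluminium barred gate about its vertical hinge, rad. 0: along the cradle's y axis; grows as the free end swings out to the cradle's -x (stop 0.75). It stays where it is left, but below about 0.22 a spring buffer at its free end pushes it out with 0.7 N, rising to 2.8 N at 0. Held by the latch it stands between 0.01 and 0.19; not latched, the buffer pushes it back to 0.22.
- latch_bar (a joint): Angle of the steel latch bar about its pivot on the gate, rad. 0: level, on its rest pin (the latched height); grows as the end away from the hinge is lifted (stop 0.38); falls back by its weight (80 g). The bar is 8 mm thick, 14 mm high and reaches 105 mm from the pivot, past the gate's free end, to the keeper.
- tab (a point): Grip point on the bar's upright thumb tab, in its mid plane, 40 mm along the bar from the pivot, 36 mm above it (102 mm above the bench, bar level). Tab: steel, 10 mm thick (across the gate), 24 mm wide (along it); its top is 13 mm above this point, the gate's top edge 20 mm below. Axes: x across the tab, the way the gate shuts; y along the bar to the gate hinge; z up along the tab.
- bar_pivot (a point): Pivot of the latch bar on the gate, in the bar's mid plane, 90 mm from the hinge line along the gate, 66 mm above the bench. Axes as at tab; the bar turns about x.
- gate_hinge (a point): Point on the vertical gate hinge line, 66 mm above the bench. The bar's mid plane contains this line. The gate reaches 162 mm from it, z 14 to 82 mm; its bars are 9 mm thick, 4.5 to 13.5 mm behind the hinge line. Axes: x the way the gate shuts, y along the gate to the hinge side, z up.
- keeper_post: Fixed steel post, 56 x 22 x 40 mm, origin centre of its underside, carrying the 12 mm wide steel keeper. From the open side inwards the keeper has: a striker with upright faces, 10 mm thick, its top 69 mm above the bench (10 mm above the underside of the level bar); the catch, a slot 12.5 mm wide, floor 4 mm below the level bar; a back wall 102 mm above the bench, which the bar cannot pass.
- matches: Small matchbox, 35 x 52 x 14 mm, left of the cradle; origin at the centre of its underside. Leave it.
- block: Ground steel gauge block, 16 x 40 x 16 mm, right of the cradle; origin at the centre of its underside. Leave it.
- paint: Small paint jar, 26 mm across, 34 mm high, in front of the cradle's right end; origin at the centre of its underside. Leave it.
- catch_mean (a point): Mean place of the middle of the catch slot, on its floor, 55 mm above the bench, 180 mm from the hinge line, 18 mm to the cradle's -x of it. The keeper is set in or out on its screws by up to 13 mm along the cradle's x from here; the setting is not measured, feel for it: the lifted bar meets the back wall when it is over the slot. A touch of 3 to 5 N is enough. The keeper does not move in use.

How it is judged:
On the way:
1. the gate is brought in with the bar lifted (value of joint gate below 0.2 rad and value of joint latch_bar above 0.09 rad), for 0.05 s.
At the end, for the whole second after the job is handed in: The bar is down in the catch (latch bar within 0.03 rad of level) and bears on the keeper (over 0.2 N), holding the gate shut against the buffer (gate below 0.2 rad), at rest and let go (value of joint gate below 0.2 rad and value of joint latch_bar below 0.03 rad and contact force between latch_bar and keeper_post above 0.2 N and not (velocity of joint gate above 0.05 rad/s) and contact force between each of the arm, the fingers and latch_bar below 0.1 N); the robot touches nothing.
It fails at once if the bar is rammed or forced against the keeper (more than 12 N) (contact force between latch_bar and keeper_post above 12 N).
It fails at once if the matchbox, gauge block or paint jar beside the cradle is shifted by more than 20 mm (distance of any of matches, block, paint from where it was at the start of the episode above 0.02 m).
It also fails if it takes over 51 s, if anything falls off the work surface, if the arm or the gripper's body presses on something with over 40 N, if the wrist force passes 120 N, or if a joint passes its speed limit or range.

## Working session

There is one attempt and no reset: what is moved stays moved. The work goes in short steps, Python scripts to look and compute and a tool call to move; the robot and the scene stay as the last step left them, time stands still between calls to the robot, and variables do not carry over. Pictures are saved under pics/ and viewed, at most 10 in all, crops included, and the job is handed in when it is done.

Besides the shell and the picture viewer there is one more tool, called after "Emit:" in YAML: its name, and indented under it one key for each argument. arm_command: Moves the arm, as the interface text tells. Its arguments: {"type":"object","properties":{"deltas":{"type":"array","items":{"type":"array"}},"newtons":{"type":"number"}},"required":["deltas"]}

```bash
mkdir -p pics; ls; cat > h.py <<'E'
import numpy as np, cv2
from scipy.spatial.transform import Rotation as R
from workcell import bot
def cam(f):
    return np.array(f["K"]),cv2.Rodrigues(np.array(f["rvec"],float))[0],np.array(f["tvec"],float).ravel()
def ray(f,px):
    K,Rc,t=cam(f); d=Rc.T@np.linalg.inv(K)@np.array([px[0],px[1],1.]); return -Rc.T@t,d
def atz(f,px,z):
    o,d=ray(f,px); return o+d*(z-o[2])/d[2]
def proj(f,P):
    K,Rc,t=cam(f); p=K@(Rc@np.asarray(P,float)+t); return p[:2]/p[2]
def tri(fs,pxs):
    A=np.zeros((3,3));b=np.zeros(3)
    for f,p in zip(fs,pxs):
        o,d=ray(f,p); d=d/np.linalg.norm(d); M=np.eye(3)-np.outer(d,d); A+=M;b+=M@o
    return np.linalg.solve(A,b)
def save(f,n): cv2.imwrite('pics/'+n,f["frame"][:,:,::-1])
E
python3 - <<'E'
from h import *
s=bot.observe(); print({k:np.round(v,3).tolist() for k,v in s.items()})
Z=dict(cradle=0,tab=.102,bar_pivot=.066,gate_hinge=.066,keeper_post=0,matches=0,block=0,paint=0,catch_mean=.055)
F={n:bot.grab_frame(n) for n in("scene","top")}
for n in F: save(F[n],n+'0.png')
for k,z in Z.items():
    P=[]
    for n in F:
        m=bot.mark_of(k,F[n])
        if m: P.append((F[n],m[0]["at"])); print(k,n,np.round(m[0]["at"],1),round(m[0]["p"],2),np.round(atz(F[n],m[0]["at"],z),4))
    if len(P)==2: print('   tri',np.round(tri(*zip(*P)),4))
E
```

```text
pics
{'clock': 0.0, 'qpos': [1.16, 0.522, -0.036, 1.6, 0.021, 1.021, -0.113], 'qd': [0.0, -0.002, -0.0, -0.002, 0.001, -0.0, -0.001], 'joint_efforts': [-0.003, -92.711, 1.978, -36.994, 0.018, 0.008, 0.0], 'position': [0.209, -0.589, 0.404], 'tool_rot': [-3.14, 0.0, 0.341], 'force': [-0.309, 0.771, -0.318], 'moment': [-0.004, -0.042, 0.049], 'finger_force': 0.0, 'grip_width': 0.086}
cradle scene [357.8 245.8] 0.83 [ 0.5201 -0.2726  0.    ]
tab scene [402.9 222. ] 0.76 [ 0.4422 -0.2748  0.102 ]
tab top [355.4 286. ] 0.58 [ 0.4431 -0.2768  0.102 ]
   tri [ 0.4432 -0.277   0.0995]
bar_pivot scene [378.  241.6] 0.69 [ 0.4686 -0.2466  0.066 ]
bar_pivot top [333.4 272.9] 0.68 [ 0.4688 -0.2397  0.066 ]
   tri [ 0.467  -0.24    0.0733]
gate_hinge scene [327.5 258.9] 0.69 [ 0.5164 -0.1712  0.066 ]
gate_hinge top [293.8 248.7] 0.71 [ 0.5147 -0.1671  0.066 ]
   tri [ 0.514  -0.1674  0.0713]
keeper_post scene [396.  224.4] 0.57 [ 0.4892 -0.3557  0.    ]
keeper_post top [387.4 263.6] 0.73 [ 0.4896 -0.3494  0.    ]
   tri [ 0.4878 -0.349   0.007 ]
matches scene [283.  304.4] 0.68 [ 0.5545 -0.0984  0.    ]
matches top [260.6 234. ] 0.6 [ 0.5527 -0.0973  0.    ]
   tri [ 0.5528 -0.0973  0.0024]
block scene [390.8 197. ] 0.5 [ 0.5329 -0.4144  0.    ]
block top [416.1 240.3] 0.44 [ 0.5354 -0.4084  0.    ]
   tri [ 0.5326 -0.4082  0.0055]
paint scene [412.4 211.1] 0.49 [ 0.4804 -0.403  -0.    ]
paint top [409.8 268.9] 0.54 [ 0.4784 -0.3936  0.    ]
   tri [ 0.4768 -0.3917  0.0113]
catch_mean scene [398.5 204.3] 0.78 [ 0.4874 -0.3517  0.055 ]
catch_mean top [392.2 261. ] 0.84 [ 0.4901 -0.3505  0.055 ]
   tri [ 0.4887 -0.3511  0.0551]
```

```bash
python3 - <<'E'
import cv2
a=cv2.imread('pics/scene0.png')[150:350,230:470]; b=cv2.imread('pics/top0.png')[180:340,230:450]
cv2.imwrite('pics/s.png',cv2.resize(a,None,fx=3,fy=3,interpolation=cv2.INTER_CUBIC))
cv2.imwrite('pics/t.png',cv2.resize(b,None,fx=3.5,fy=3.5,interpolation=cv2.INTER_CUBIC))
E
```

```text
(no output)
```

View pics/s.png

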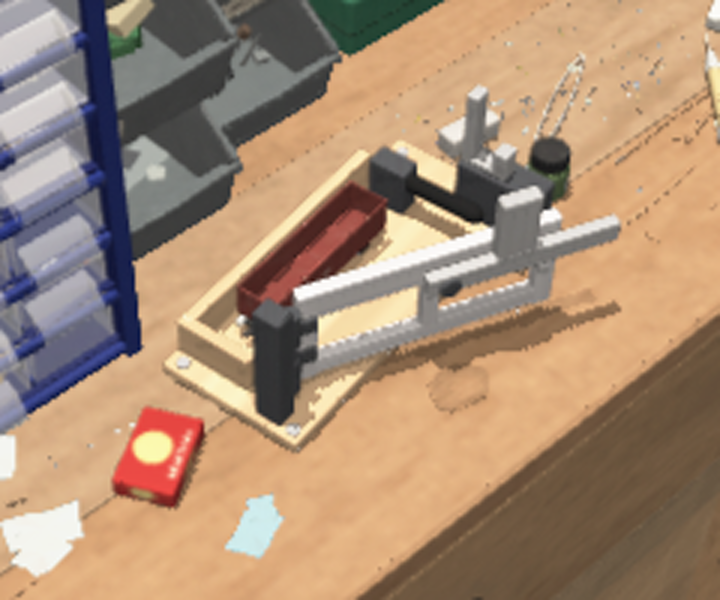

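View pics/t.png

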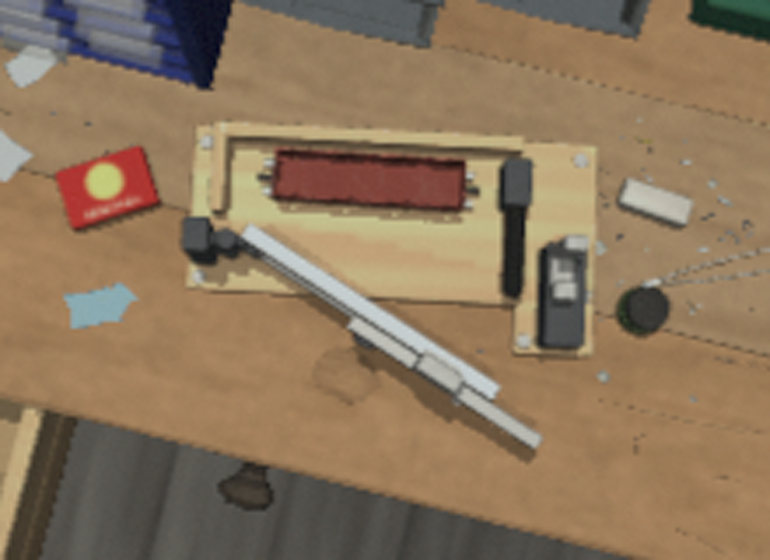

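The scene view shows the gate open about 0.55 rad, with the thumb tab at crop pixel (520,225). The keeper's tall back wall is at (476,120), beside the paint jar at (550,160). The top view agrees: tab (440,372), back wall (576,243), striker (565,290). Next I move over the tab and measure with the wrist camera.

Emit:
arm_command:
  deltas:
    - [[3.4,-2.0,0.2],[0,0,0],4]
    - [[3.4,-2.0,0.2],[0,0,0],4]
    - [[3.4,-2.0,0.2],[0,0,0],4]
    - [[3.4,-2.0,0.2],[0,0,0],4]
    - [[3.4,-2.0,0.2],[0,0,0],4]
    - [[3.4,-2.0,0.2],[0,0,0],4]
    - [[3.4,-2.0,0.2],[0,0,0],4]
    - [[3.4,-2.0,0.2],[0,0,0],4]
    - [[3.4,-2.0,0.2],[0,0,0],4]
    - [[3.4,-2.0,0.2],[0,0,0],4]
    - [[0,0,0],[0,0,-0.128],4]
    - [[0,0,0],[0,0,-0.128],4]
    - [[0,0,0],[0,0,-0.128],4]
    - [[0,0,0],[0,0,-0.128],4]
    - [[0,0,0],[0,0,-0.128],4]
    - [[0,0,0],[0,0,0],4]
    - [[0,0,0],[0,0,0],4]

```text
clock: 2.7
position: [0.4624, -0.2871, 0.3847]
tool_rot: [-3.142, -0.0, 0.976]
force: [0.1, 0.0, 0.1]
grip_width: 0.0401
finger_force: 0.0
```

```bash
cat >> h.py <<'E'
def wrist():
    s=bot.observe(); f=bot.grab_frame("wrist")
    T=np.eye(4); T[:3,:3]=R.from_euler('xyz',s["tool_rot"]).as_matrix(); T[:3,3]=s["position"]
    W=np.linalg.inv(T@np.array(f["T_tool_cam"])); f["rvec"]=cv2.Rodrigues(W[:3,:3])[0]; f["tvec"]=W[:3,3]
    return s,f
E
python3 - <<'E'
from h import *
s,f=wrist(); print({k:np.round(v,3).tolist() for k,v in s.items()})
Z=dict(cradle=0,tab=.102,bar_pivot=.066,gate_hinge=.066,keeper_post=0,catch_mean=.055)
F={"wrist":f,"scene":bot.grab_frame("scene"),"top":bot.grab_frame("top")}
save(f,'w1.png')
for k,z in Z.items():
    P=[]
    for n in F:
        m=bot.mark_of(k,F[n])
        if m: P.append((F[n],m[0]["at"])); print(k,n,np.round(m[0]["at"],1),round(m[0]["p"],2),np.round(atz(F[n],m[0]["at"],z),4))
    if len(P)>1: print('   tri',np.round(tri(*zip(*P)),4))
E
```

```text
{'clock': 2.7, 'qpos': [0.655, 0.428, -0.278, 1.825, 0.145, 0.908, -0.283], 'qd': [-0.009, 0.0, 0.008, 0.001, -0.001, 0.0, -0.008], 'joint_efforts': [0.492, -79.795, -3.067, -33.908, 0.1, 0.015, 0.655], 'position': [0.462, -0.287, 0.385], 'tool_rot': [-3.142, -0.0, 0.976], 'force': [0.079, 0.021, 0.119], 'moment': [-0.032, -0.026, 0.044], 'finger_force': 0.0, 'grip_width': 0.04}
cradle wrist [341.3 140.2] 0.63 [ 0.5118 -0.2541  0.    ]
cradle scene [355.7 249. ] 0.66 [ 0.5193 -0.2642  0.    ]
   tri [ 0.512  -0.2527  0.0153]
tab wrist [282.7 236.4] 0.88 [ 0.4435 -0.2771  0.102 ]
bar_pivot scene [375.4 243.5] 0.77 [ 0.47   -0.2407  0.066 ]
gate_hinge wrist [278.5  29.1] 0.76 [ 0.5145 -0.1673  0.066 ]
gate_hinge scene [325.1 258.6] 0.79 [ 0.5199 -0.1696  0.066 ]
gate_hinge top [294.5 251.2] 0.83 [ 0.5101 -0.1683  0.066 ]
   tri [ 0.5138 -0.1676  0.0706]
keeper_post wrist [376.3 248.9] 0.94 [ 0.485  -0.3547  0.    ]
keeper_post scene [397.2 225.2] 0.68 [ 0.4864 -0.3552  0.    ]
keeper_post top [293.  249.5] 0.39 [ 0.5205 -0.162   0.    ]
   tri [ 0.4733 -0.2241  0.1809]
catch_mean wrist [382.7 260.6] 0.92 [ 0.4866 -0.3464  0.055 ]
catch_mean scene [394.3 202.9] 0.74 [ 0.4953 -0.3508  0.055 ]
   tri [ 0.4886 -0.3402  0.0677]
```

View pics/w1.png

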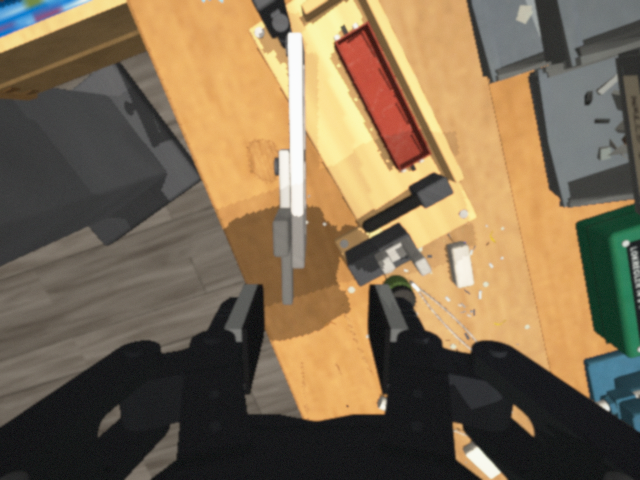

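The wrist view shows the tab at (282,236) with the bar along column ~287. The keeper post is at (380,252) and its back wall top near (424,265). I'll zoom in on the keeper.

```bash
python3 - <<'E'
import cv2
a=cv2.imread('pics/w1.png')[210:290,335:445]
cv2.imwrite('pics/k.png',cv2.resize(a,None,fx=7,fy=7,interpolation=cv2.INTER_CUBIC))
E
```

```text
(no output)
```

View pics/k.png

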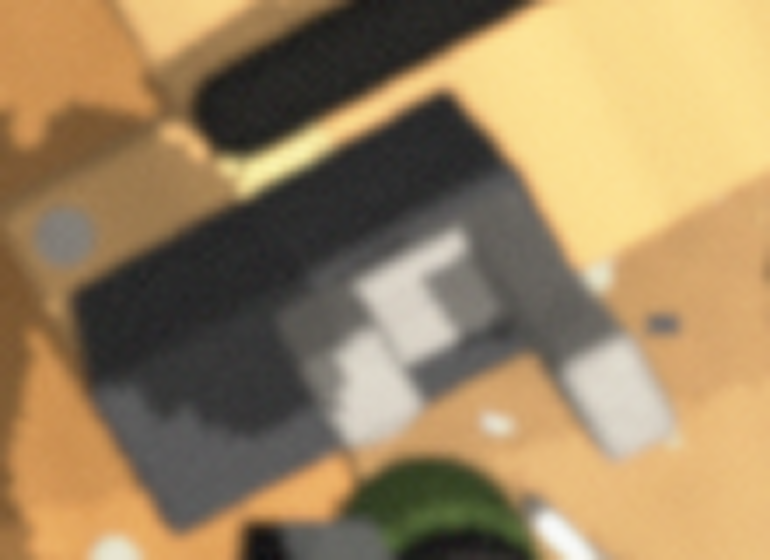

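The crop shows the back wall top at crop (560–675, 335–460), the striker top around (385,385) and the slot floor around (410,300). I'll turn the edges into cradle coordinates.

```bash
cat >> h.py <<'E'
H=np.array([.5145,-.1674])
E
python3 - <<'E'
from h import *
s,f=wrist()
for n,p,z in (("wallfront",(588,415),.102),("wallback",(650,382),.102),("w1",(560,370),.102),("w2",(615,460),.102),("strin",(395,365),.069),("s1",(365,325),.069),("s2",(425,405),.069),("slot floor wall-side",(432,262),.055),("post a",(180,530),.04),("post b",(75,300),.0),("bar tip",((285-335)*7,(302-210)*7),.073),("bar near",((288-335)*7,(155-210)*7),.073)):
    w=atz(f,(p[0]/7+335,p[1]/7+210),z); d=w[:2]-H
    for y in(-.05,):
        c,s_=np.cos(y),np.sin(y); print(n,np.round(w,4),'cradle',np.round([c*d[0]+s_*d[1],-s_*d[0]+c*d[1]],4),'ang0',round(np.arctan2(-d[0],-d[1]),4),round(np.hypot(*d),4))
top=bot.grab_frame("top"); m=bot.mark_of("tab",f); print(m[0] if m else m)
E
```

```text
wallfront [ 0.5063 -0.3467  0.102 ] cradle [ 0.0007 -0.1795] ang0 0.0459 0.1795
wallback [ 0.5128 -0.3471  0.102 ] cradle [ 0.0073 -0.1796] ang0 0.0092 0.1797
w1 [ 0.5063 -0.3413  0.102 ] cradle [ 0.0005 -0.174 ] ang0 0.047 0.174
w2 [ 0.5061 -0.3522  0.102 ] cradle [ 0.0009 -0.1849] ang0 0.0454 0.185
strin [ 0.4925 -0.3455  0.069 ] cradle [-0.0131 -0.1789] ang0 0.1229 0.1794
s1 [ 0.4922 -0.3398  0.069 ] cradle [-0.0137 -0.1733] ang0 0.1289 0.1738
s2 [ 0.4928 -0.3512  0.069 ] cradle [-0.0124 -0.1847] ang0 0.1173 0.1851
slot floor wall-side [ 0.5018 -0.343   0.055 ] cradle [-0.0039 -0.176 ] ang0 0.0723 0.176
post a [ 0.4592 -0.3609  0.04  ] cradle [-0.0456 -0.196 ] ang0 0.2785 0.2012
post b [ 0.4597 -0.3419  0.    ] cradle [-0.046 -0.177] ang0 0.3041 0.1829
bar tip [ 0.4083 -0.3262  0.073 ] cradle [-0.0981 -0.1639] ang0 0.5894 0.191
bar near [ 0.4736 -0.2367  0.073 ] cradle [-0.0374 -0.0712] ang0 0.5334 0.0804
{'at': [280.1, 239.5], 'p': 0.84}
```

Slot centre is about x 0.4995 at y −0.347, which puts the bar at roughly 0.08 rad world angle. Now I go down onto the tab and close lightly.

Emit:
arm_command:
  deltas:
    - [[-0.1,-1.1,0],[0,0,-0.01],4]
    - [[-0.1,-1.05,0],[0,0,-0.01],4]
    - [[0,0,2.5],[0,0,0],4]
    - [[0,0,3],[0,0,0],4]
    - [[0,0,3],[0,0,0],4]
    - [[0,0,2],[0,0,0],4]
    - [[0,0,0],[0,0,0],4]
    - [[0,0,0],[0,0,0],4]
  newtons: 20

```text
clock: 4.7
position: [0.4432, -0.2766, 0.2803]
tool_rot: [-3.141, -0.0, 1.001]
force: [-0.1, -0.3, 0.2]
grip_width: 0.0402
finger_force: 0.0
```

```bash
python3 - <<'E'
from h import *
s,f=wrist(); print(np.round(s["position"],4),np.round(s["tool_rot"],3),s["clock"],np.round(s["force"],2))
for k,z in (("tab",.102),("gate_hinge",.066),("catch_mean",.055)):
    m=bot.mark_of(k,f)
    for q in m[:1]: print(k,np.round(q["at"],1),round(q["p"],2),np.round(atz(f,q["at"],z),4))
save(f,'w2.png')
E
```

```text
[ 0.4432 -0.2766  0.2803] [-3.141 -0.     1.001] 4.7 [-0.12 -0.27  0.17]
tab [316.4 299. ] 0.6 [ 0.4444 -0.2759  0.102 ]
catch_mean [453.6 323.2] 0.69 [ 0.4873 -0.346   0.055 ]
```

View pics/w2.png

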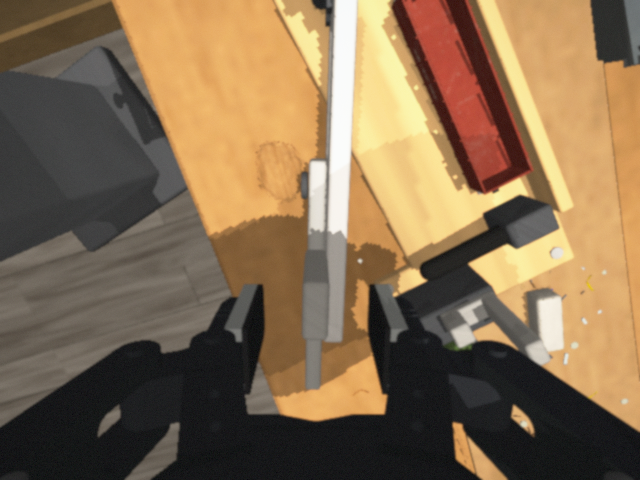

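The tab (316,300) sits between the fingers, and the bar is nearly in line with them. I descend the last 18 mm and close.

Emit:
arm_command:
  deltas:
    - [[0,0.05,1],[0,0,0.015],4]
    - [[0,0,0.8],[0,0,0],4]
    - [[0,0,0],[0,0,0],4]
    - [[0,0,0],[0,0,0],0.6]
    - [[0,0,0],[0,0,0],0.6]
    - [[0,0,0],[0,0,0],0.6]
    - [[0,0,0],[0,0,0],0.6]
    - [[0,0,0],[0,0,0],0.6]
    - [[0,0,0],[0,0,0],0.6]
  newtons: 20

```text
clock: 5.8
position: [0.4439, -0.277, 0.2618]
tool_rot: [3.141, -0.0, 0.986]
force: [-0.4, 0.7, 0.8]
grip_width: 0.0097
finger_force: 25.3
```

```bash
python3 - <<'E'
from h import *
s=bot.observe(); print({k:np.round(v,4).tolist() for k,v in s.items() if k in("position","tool_rot","force","moment","grip_width","finger_force","clock")})
E
```

```text
{'clock': 5.8, 'position': [0.4439, -0.277, 0.2618], 'tool_rot': [3.1414, -0.0001, 0.9858], 'force': [-0.4349, 0.6571, 0.8111], 'moment': [0.1115, -0.048, 0.0025], 'finger_force': 25.3401, 'grip_width': 0.0097}
```

Gripped: width is 9.7 mm and the forces are small. Now I lift the bar 0.22 rad about its pivot.

Emit:
arm_command:
  deltas:
    - [[0.866,0,-0.157],[0,-0.044,0],0.6]
    - [[0.866,0,-0.157],[0,-0.044,0],0.6]
    - [[0.866,0,-0.157],[0,-0.044,0],0.6]
    - [[0.866,0,-0.157],[0,-0.044,0],0.6]
    - [[0.866,0,-0.157],[0,-0.044,0],0.6]
    - [[0,0,0],[0,0,0],0.6]
    - [[0,0,0],[0,0,0],0.6]

```text
clock: 6.5
position: [0.4681, -0.2405, 0.2659]
tool_rot: [3.141, 0.22, 0.986]
force: [-0.8, -0.3, 4.6]
grip_width: 0.0099
finger_force: 25.8
```

```bash
cat >> h.py <<'E'
def st():
    s=bot.observe(); T=np.eye(4); T[:3,:3]=R.from_euler('xyz',s["tool_rot"]).as_matrix(); T[:3,3]=s["position"]
    print({k:np.round(v,4).tolist() for k,v in s.items() if k in("position","tool_rot","force","moment","grip_width","finger_force","clock")}); return s,T
def swing(T,b,H=H):
    M=np.eye(4); M[:3,:3]=R.from_euler('z',b).as_matrix(); h=np.array([*H,0]); M[:3,3]=h-M[:3,:3]@h
    D=np.linalg.inv(T)@M@T; print('row',b,np.round(100*D[:3,3],4),np.round(R.from_matrix(D[:3,:3]).as_rotvec(),4))
E
python3 - <<'E'
from h import *
s,T=st(); g=T[:3,3]+.155*T[:3,2]; print('grip',np.round(g,4), np.hypot(*(g[:2]-H)))
swing(T,.025)
F=bot.grab_frame("scene"); save(F,'s3.png')
a=F["frame"][150:310,300:470,::-1]; cv2.imwrite('pics/s3c.png',cv2.resize(a,None,fx=3.5,fy=3.5,interpolation=cv2.INTER_CUBIC))
E
```

```text
{'clock': 6.5, 'position': [0.4681, -0.2405, 0.2659], 'tool_rot': [3.1414, 0.22, 0.9863], 'force': [-0.8444, -0.329, 4.5568], 'moment': [0.091, 0.078, -0.024], 'finger_force': 25.8032, 'grip_width': 0.0099}
grip [ 0.4495 -0.2687  0.1146] 0.12038260555430641
row 0.025 [ 0.0067  0.2163 -0.0014] [-0.0055  0.     -0.0244]
```

View pics/s3c.png

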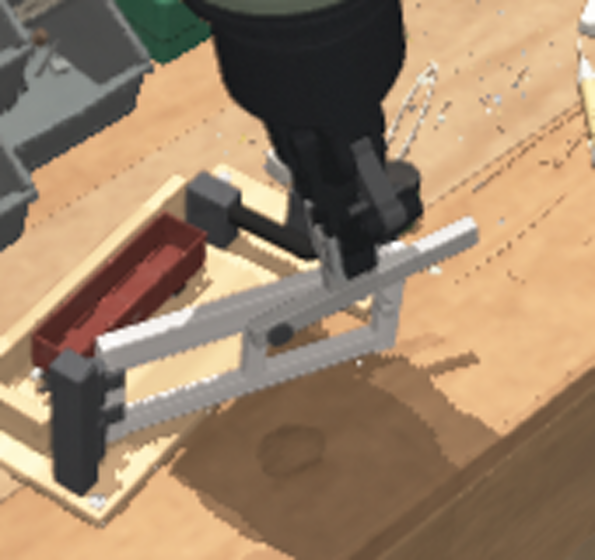

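The bar is visibly lifted, with its end at crop (470,232). I swing the gate most of the way in about its hinge.

Emit:
arm_command:
  deltas:
    - [[0.007,0.216,-0.001],[-0.0055,0,-0.0244],0.6]
    - [[0.007,0.216,-0.001],[-0.0055,0,-0.0244],0.6]
    - [[0.007,0.216,-0.001],[-0.0055,0,-0.0244],0.6]
    - [[0.007,0.216,-0.001],[-0.0055,0,-0.0244],0.6]
    - [[0.007,0.216,-0.001],[-0.0055,0,-0.0244],0.6]
    - [[0.007,0.216,-0.001],[-0.0055,0,-0.0244],0.6]
    - [[0.007,0.216,-0.001],[-0.0055,0,-0.0244],0.6]
    - [[0.007,0.216,-0.001],[-0.0055,0,-0.0244],0.6]
    - [[0.007,0.216,-0.001],[-0.0055,0,-0.0244],0.6]
    - [[0.007,0.216,-0.001],[-0.0055,0,-0.0244],0.6]
    - [[0.007,0.216,-0.001],[-0.0055,0,-0.0244],0.6]
    - [[0.007,0.216,-0.001],[-0.0055,0,-0.0244],0.6]
    - [[0.007,0.216,-0.001],[-0.0055,0,-0.0244],0.6]
    - [[0,0,0],[0,0,0],0.6]
    - [[0,0,0],[0,0,0],0.6]

```text
clock: 8.05
position: [0.4938, -0.252, 0.2658]
tool_rot: [3.141, 0.22, 1.312]
force: [-1.5, -0.1, 6.9]
grip_width: 0.0095
finger_force: 26.2
```

```bash
python3 - <<'E'
from h import *
s,T=st(); g=T[:3,3]+.155*T[:3,2]; d=g[:2]-H; print('grip',np.round(g,4), np.hypot(*d),'th',np.arctan2(-d[0],-d[1])); n=T[:3,1]; print('Fn',n@s["force"],'Fx',T[:3,0]@s["force"])
swing(T,.01)
s,f=wrist(); cv2.imwrite('pics/w3.png',cv2.resize(f["frame"][180:420,260:580,::-1],None,fx=2.5,fy=2.5,interpolation=cv2.INTER_CUBIC))
E
```

```text
{'clock': 8.05, 'position': [0.4938, -0.252, 0.2658], 'tool_rot': [3.1408, 0.2202, 1.3116], 'force': [-1.5141, -0.0959, 6.9344], 'moment': [-0.0263, 0.3982, -0.0604], 'finger_force': 26.2381, 'grip_width': 0.0095}
grip [ 0.4852 -0.2847  0.1146] 0.12092678364930635 th 0.24481677931993953
Fn -1.433946128258957 Fx -1.9840346126456678
row 0.01 [ 0.002   0.087  -0.0004] [-0.0022  0.     -0.0098]
```

View pics/w3.png

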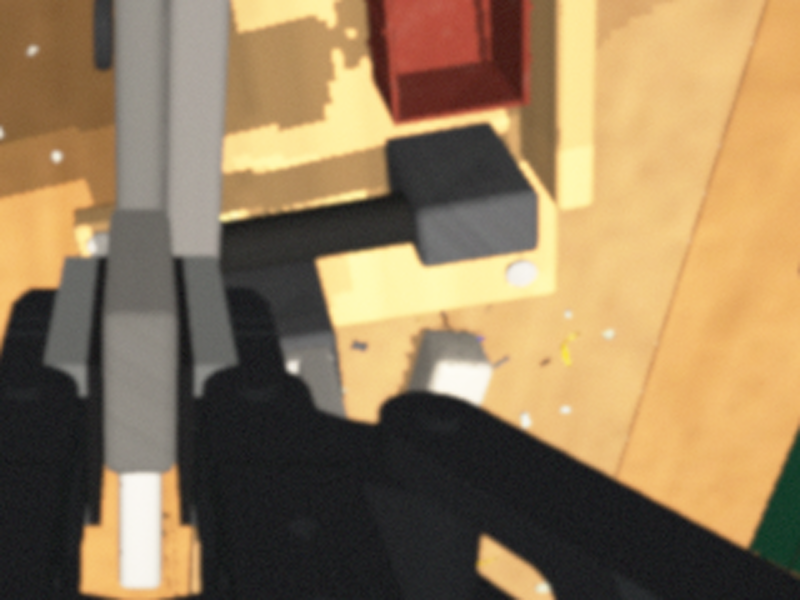

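The bar is gripped and the gate is at about 0.245 rad world angle. I go on in slowly, 0.1 rad.

Emit:
arm_command:
  deltas:
    - [[0.002,0.087,0],[-0.0022,0,-0.0098],0.6]
    - [[0.002,0.087,0],[-0.0022,0,-0.0098],0.6]
    - [[0.002,0.087,0],[-0.0022,0,-0.0098],0.6]
    - [[0.002,0.087,0],[-0.0022,0,-0.0098],0.6]
    - [[0.002,0.087,0],[-0.0022,0,-0.0098],0.6]
    - [[0.002,0.087,0],[-0.0022,0,-0.0098],0.6]
    - [[0.002,0.087,0],[-0.0022,0,-0.0098],0.6]
    - [[0.002,0.087,0],[-0.0022,0,-0.0098],0.6]
    - [[0.002,0.087,0],[-0.0022,0,-0.0098],0.6]
    - [[0.002,0.087,0],[-0.0022,0,-0.0098],0.6]
    - [[0,0,0],[0,0,0],0.6]
    - [[0,0,0],[0,0,0],0.6]

```text
clock: 9.3
position: [0.5022, -0.2537, 0.2658]
tool_rot: [3.141, 0.22, 1.412]
force: [-2.6, -0.8, 8.0]
grip_width: 0.0092
finger_force: 26.3
```

```bash
cat >> h.py <<'E'
def feel():
    s,T=st(); g=T[:3,3]+.155*T[:3,2]; d=g[:2]-H; print('grip',np.round(g,4), round(np.hypot(*d),4),'th',round(np.arctan2(-d[0],-d[1]),4),'Fn',round(T[:3,1]@s["force"],2),'Fx',round(T[:3,0]@s["force"],2)); return T
E
python3 -c "
from h import *
swing(feel(),.005)"
```

```text
{'clock': 9.3, 'position': [0.5022, -0.2537, 0.2658], 'tool_rot': [3.1411, 0.2205, 1.4118], 'force': [-2.5808, -0.8084, 7.956], 'moment': [-0.167, 0.5608, -0.0462], 'finger_force': 26.3272, 'grip_width': 0.0092}
grip [ 0.4969 -0.2872  0.1145] 0.1211 th 0.1461 Fn -2.42 Fx -2.92
row 0.005 [ 0.0008  0.0436 -0.0002] [-0.0011  0.     -0.0049]
```

Emit:
arm_command:
  deltas:
    - [[0.001,0.044,0],[-0.0011,0,-0.0049],0.6]
    - [[0.001,0.044,0],[-0.0011,0,-0.0049],0.6]
    - [[0.001,0.044,0],[-0.0011,0,-0.0049],0.6]
    - [[0.001,0.044,0],[-0.0011,0,-0.0049],0.6]
    - [[0.001,0.044,0],[-0.0011,0,-0.0049],0.6]
    - [[0.001,0.044,0],[-0.0011,0,-0.0049],0.6]
    - [[0.001,0.044,0],[-0.0011,0,-0.0049],0.6]
    - [[0.001,0.044,0],[-0.0011,0,-0.0049],0.6]
    - [[0,0,0],[0,0,0],0.6]
    - [[0,0,0],[0,0,0],0.6]

```text
clock: 10.3
position: [0.5056, -0.2542, 0.2658]
tool_rot: [3.141, 0.221, 1.452]
force: [-1.9, -0.7, 6.4]
grip_width: 0.0095
finger_force: 26.4
```

```bash
python3 -c "
from h import *
swing(feel(),.003)"
```

```text
{'clock': 10.3, 'position': [0.5056, -0.2542, 0.2658], 'tool_rot': [3.1411, 0.2206, 1.4518], 'force': [-1.888, -0.6803, 6.4257], 'moment': [-0.2247, 0.6658, -0.1322], 'finger_force': 26.3794, 'grip_width': 0.0095}
grip [ 0.5017 -0.2879  0.1145] 0.1212 th 0.1062 Fn -1.79 Fx -2.28
row 0.003 [ 0.0005  0.0262 -0.0001] [-0.0007  0.     -0.0029]
```

Emit:
arm_command:
  deltas:
    - [[0,0.026,0],[-0.0007,0,-0.0029],0.6]
    - [[0,0.026,0],[-0.0007,0,-0.0029],0.6]
    - [[0,0.026,0],[-0.0007,0,-0.0029],0.6]
    - [[0,0.026,0],[-0.0007,0,-0.0029],0.6]
    - [[0,0,0],[0,0,0],0.6]

```text
clock: 10.8
position: [0.5067, -0.2543, 0.2658]
tool_rot: [3.141, 0.221, 1.464]
force: [-2.8, -2.0, 8.7]
grip_width: 0.0093
finger_force: 26.4
```

```bash
python3 -c "
from h import *
feel()"
```

```text
{'clock': 10.8, 'position': [0.5067, -0.2543, 0.2658], 'tool_rot': [3.141, 0.2206, 1.4639], 'force': [-2.8003, -1.9606, 8.7177], 'moment': [-0.1841, 0.7177, -0.1365], 'finger_force': 26.3905, 'grip_width': 0.0093}
grip [ 0.5031 -0.288   0.1145] 0.1211 th 0.094 Fn -2.57 Fx -4.1
```

Emit:
arm_command:
  deltas:
    - [[0,0.026,0],[-0.0007,0,-0.0029],0.6]
    - [[0,0.026,0],[-0.0007,0,-0.0029],0.6]
    - [[0,0,0],[0,0,0],0.6]

```text
clock: 11.1
position: [0.5071, -0.2544, 0.2658]
tool_rot: [3.141, 0.221, 1.47]
force: [-2.9, -1.5, 7.5]
grip_width: 0.0097
finger_force: 26.4
```

```bash
python3 -c "
from h import *
feel()"
```

```text
{'clock': 11.1, 'position': [0.5071, -0.2544, 0.2658], 'tool_rot': [3.141, 0.2206, 1.4697], 'force': [-2.8644, -1.5054, 7.4633], 'moment': [-0.1748, 0.6959, -0.1356], 'finger_force': 26.3948, 'grip_width': 0.0097}
grip [ 0.5038 -0.2881  0.1145] 0.1212 th 0.0885 Fn -2.69 Fx -3.38
```

Emit:
arm_command:
  deltas:
    - [[0,0.026,0],[-0.0007,0,-0.0029],0.6]
    - [[0,0.026,0],[-0.0007,0,-0.0029],0.6]
    - [[0,0,0],[0,0,0],0.6]

```text
clock: 11.4
position: [0.5076, -0.2544, 0.2658]
tool_rot: [3.141, 0.221, 1.476]
force: [-2.6, -1.2, 8.5]
grip_width: 0.0096
finger_force: 26.4
```

```bash
python3 -c "
from h import *
feel()"
```

```text
{'clock': 11.4, 'position': [0.5076, -0.2544, 0.2658], 'tool_rot': [3.1409, 0.2206, 1.4757], 'force': [-2.5698, -1.1698, 8.4926], 'moment': [-0.2213, 0.6889, -0.1254], 'finger_force': 26.4018, 'grip_width': 0.0096}
grip [ 0.5045 -0.2882  0.1145] 0.1212 th 0.0824 Fn -2.44 Fx -3.23
```

Emit:
arm_command:
  deltas:
    - [[0,0.026,0],[-0.0007,0,-0.0029],0.6]
    - [[0,0.026,0],[-0.0007,0,-0.0029],0.6]
    - [[0,0,0],[0,0,0],0.6]

```text
clock: 11.7
position: [0.5081, -0.2545, 0.2658]
tool_rot: [3.141, 0.221, 1.482]
force: [-3.9, -1.9, 8.0]
grip_width: 0.0097
finger_force: 26.4
```

```bash
python3 -c "
from h import *
feel()"
```

```text
{'clock': 11.7, 'position': [0.5081, -0.2545, 0.2658], 'tool_rot': [3.1408, 0.2206, 1.4816], 'force': [-3.903, -1.9149, 7.9655], 'moment': [-0.1368, 0.762, -0.1432], 'finger_force': 26.4094, 'grip_width': 0.0097}
grip [ 0.5052 -0.2883  0.1145] 0.1212 th 0.0766 Fn -3.71 Fx -3.94
```

Emit:
arm_command:
  deltas:
    - [[0,0.026,0],[-0.0007,0,-0.0029],0.6]
    - [[0,0,0],[0,0,0],0.6]

```text
clock: 11.9
position: [0.5083, -0.2545, 0.2657]
tool_rot: [3.141, 0.221, 1.485]
force: [-4.6, -0.7, 9.6]
grip_width: 0.0096
finger_force: 26.6
```

```bash
python3 -c "
from h import *
feel()"
```

```text
{'clock': 11.9, 'position': [0.5083, -0.2545, 0.2657], 'tool_rot': [3.1412, 0.2206, 1.4846], 'force': [-4.6005, -0.6868, 9.6117], 'moment': [-0.1278, 1.0084, -0.2426], 'finger_force': 26.5516, 'grip_width': 0.0096}
grip [ 0.5054 -0.2883  0.1145] 0.1212 th 0.0751 Fn -4.52 Fx -3.16
```

Emit:
arm_command:
  deltas:
    - [[0,0.026,0],[-0.0007,0,-0.0029],0.6]
    - [[0,0,0],[0,0,0],0.6]

```text
clock: 12.1
position: [0.5083, -0.2545, 0.2657]
tool_rot: [-3.142, 0.221, 1.487]
force: [-6.3, -0.1, 10.6]
grip_width: 0.0096
finger_force: 26.9
```

```bash
python3 -c "
from h import *
T=feel(); swing(T,-.008)
p=np.array([.040,0,.196]); 
for a in(-.04,):
    Rm=R.from_rotvec([0,-a,0]).as_matrix(); print(100*(np.eye(3)-Rm)@p)"
```

```text
{'clock': 12.1, 'position': [0.5083, -0.2545, 0.2657], 'tool_rot': [-3.1416, 0.2207, 1.4872], 'force': [-6.3361, -0.0641, 10.6497], 'moment': [-0.0315, 1.3742, -0.4435], 'finger_force': 26.8883, 'grip_width': 0.0096}
grip [ 0.5055 -0.2883  0.1145] 0.1213 th 0.0745 Fn -6.31 Fx -2.91
row -0.008 [-0.0006 -0.0699  0.0001] [0.0018 0.     0.0078]
[-0.78059138  0.          0.17563525]
```

Wall contact is confirmed: Fn went from −2.5 to −6.3 N while the motion stalled. I back off about 1.7 mm at the bar end to centre over the slot, then lower part way.

Emit:
arm_command:
  deltas:
    - [[0,-0.026,0],[0.0007,0,0.0029],0.6]
    - [[0,-0.026,0],[0.0007,0,0.0029],0.6]
    - [[0,-0.026,0],[0.0007,0,0.0029],0.6]
    - [[0,-0.026,0],[0.0007,0,0.0029],0.6]
    - [[0,-0.026,0],[0.0007,0,0.0029],0.6]
    - [[0,0,0],[0,0,0],0.6]
    - [[-0.39,0,0.085],[0,0.02,0],0.6]
    - [[-0.39,0,0.085],[0,0.02,0],0.6]
    - [[-0.39,0,0.085],[0,0.02,0],0.6]
    - [[-0.39,0,0.085],[0,0.02,0],0.6]
    - [[0,0,0],[0,0,0],0.6]

```text
clock: 13.2
position: [0.5056, -0.2708, 0.2652]
tool_rot: [3.141, 0.14, 1.472]
force: [-4.6, -1.9, 8.3]
grip_width: 0.0098
finger_force: 26.5
```

```bash
python3 -c "
from h import *
feel()"
```

```text
{'clock': 13.2, 'position': [0.5056, -0.2708, 0.2652], 'tool_rot': [3.1409, 0.1397, 1.4716], 'force': [-4.5826, -1.8797, 8.264], 'moment': [-0.3044, 0.7908, -0.065], 'finger_force': 26.4753, 'grip_width': 0.0098}
grip [ 0.5035 -0.2923  0.1117] 0.1253 th 0.0875 Fn -4.37 Fx -3.45
```

Emit:
arm_command:
  deltas:
    - [[0,0.017,0],[0,0,-0.002],0.6]
    - [[-0.196,0,0.042],[0,0.01,0],0.6]
    - [[-0.196,0,0.042],[0,0.01,0],0.6]
    - [[-0.196,0,0.042],[0,0.01,0],0.6]
    - [[0,0,0],[0,0,0],0.6]

```text
clock: 13.7
position: [0.5053, -0.2765, 0.2647]
tool_rot: [3.141, 0.111, 1.474]
force: [-3.5, -2.2, 6.9]
grip_width: 0.0093
finger_force: 26.3
```

```bash
python3 -c "
from h import *
feel()"
```

```text
{'clock': 13.7, 'position': [0.5053, -0.2765, 0.2647], 'tool_rot': [3.1411, 0.1106, 1.4741], 'force': [-3.4943, -2.2288, 6.8748], 'moment': [-0.469, 0.7146, -0.0592], 'finger_force': 26.3485, 'grip_width': 0.0093}
grip [ 0.5037 -0.2935  0.1107] 0.1266 th 0.0852 Fn -3.26 Fx -3.3
```

Emit:
arm_command:
  deltas:
    - [[-0.196,0,0.042],[0,0.01,0],0.6]
    - [[-0.196,0,0.042],[0,0.01,0],0.6]
    - [[-0.196,0,0.042],[0,0.01,0],0.6]
    - [[0,0,0],[0,0,0],0.6]

```text
clock: 14.1
position: [0.5047, -0.2824, 0.2641]
tool_rot: [3.141, 0.081, 1.474]
force: [-3.6, -3.5, 6.9]
grip_width: 0.0095
finger_force: 26.4
```

```bash
python3 -c "
from h import *
feel()"
```

```text
{'clock': 14.1, 'position': [0.5047, -0.2824, 0.2641], 'tool_rot': [3.141, 0.0806, 1.4742], 'force': [-3.5719, -3.4793, 6.893], 'moment': [-0.4387, 0.7682, -0.0518], 'finger_force': 26.3975, 'grip_width': 0.0095}
grip [ 0.5036 -0.2948  0.1096] 0.1279 th 0.0851 Fn -3.22 Fx -4.35
```

The bar passed striker height with no rise in force, so it is entering the slot. I lower on to near level.

Emit:
arm_command:
  deltas:
    - [[-0.196,0,0.041],[0,0.01,0],0.6]
    - [[-0.196,0,0.041],[0,0.01,0],0.6]
    - [[-0.196,0,0.041],[0,0.01,0],0.6]
    - [[-0.196,0,0.041],[0,0.01,0],0.6]
    - [[-0.196,0,0.04],[0,0.01,0],0.6]
    - [[-0.196,0,0.04],[0,0.01,0],0.6]
    - [[0,0,0],[0,0,0],0.6]

```text
clock: 14.8
position: [0.5036, -0.2942, 0.2623]
tool_rot: [3.141, 0.021, 1.474]
force: [-4.0, -2.5, 8.0]
grip_width: 0.0095
finger_force: 26.4
```

```bash
python3 -c "
from h import *
feel()"
```

```text
{'clock': 14.8, 'position': [0.5036, -0.2942, 0.2623], 'tool_rot': [3.141, 0.0206, 1.4741], 'force': [-4.0071, -2.513, 7.9658], 'moment': [-0.3831, 0.7557, -0.0292], 'finger_force': 26.388, 'grip_width': 0.0095}
grip [ 0.5034 -0.2974  0.1073] 0.1305 th 0.0852 Fn -3.74 Fx -3.05
```

Emit:
arm_command:
  deltas:
    - [[-0.196,0,0.04],[0,0.01,0],0.6]
    - [[-0.1,0,0.02],[0,0.005,0],0.6]
    - [[0,0,0],[0,0,0],0.6]
    - [[0,0,0],[0,0,0],1.2]
    - [[0,0,0],[0,0,0],2]
    - [[0,0,0],[0,0,0],3.5]
    - [[0,0,0],[0,0,0],3.5]
    - [[0,0,0],[0,0,0],3.5]
    - [[0,0,0],[0,0,0],3.5]
    - [[0,0,0],[0,0,0],3.5]

```text
clock: 15.8
position: [0.5037, -0.2963, 0.2617]
tool_rot: [3.141, 0.005, 1.474]
force: [0.6, -0.1, 0.7]
grip_width: 0.0352
finger_force: 0.0
```

```bash
python3 -c "
from h import *
feel()
s,f=wrist(); cv2.imwrite('pics/w4.png',cv2.resize(f['frame'][180:420,200:520,::-1],None,fx=2.5,fy=2.5,interpolation=cv2.INTER_CUBIC))"
```

```text
{'clock': 15.8, 'position': [0.5037, -0.2963, 0.2617], 'tool_rot': [3.1409, 0.0052, 1.4745], 'force': [0.6429, -0.1199, 0.7106], 'moment': [0.0309, 0.1028, 0.0201], 'finger_force': 0.0, 'grip_width': 0.0352}
grip [ 0.5037 -0.2971  0.1067] 0.1302 th 0.0831 Fn 0.65 Fx -0.06
```

View pics/w4.png

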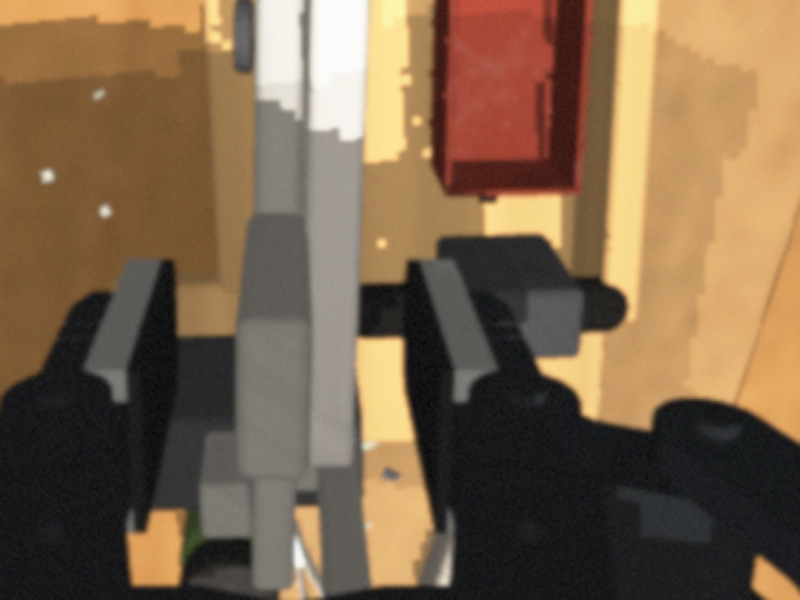

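The tab (275,390) is free of both fingers. The bar lies between the striker (225,480) and the back wall (340,520). I rise clear and check.

Emit:
arm_command:
  deltas:
    - [[0,0,-1],[0,0,0],3.5]
    - [[0,0,-2],[0,0,0],3.5]
    - [[0,0,-3],[0,0,0],3.5]
    - [[0,0,-3],[0,0,0],3.5]
    - [[0,0,-3],[0,0,0],3.5]
    - [[-2,0,-1],[0,0,0],3.5]
    - [[0,0,0],[0,0,0],3.5]
    - [[0,0,0],[0,0,0],3.5]

```text
clock: 16.65
position: [0.5014, -0.3157, 0.3923]
tool_rot: [3.14, 0.005, 1.474]
force: [1.2, 0.9, -0.5]
grip_width: 0.0349
finger_force: 0.0
```

```bash
python3 -c "
from h import *
feel()
s,f=wrist(); F=bot.grab_frame('scene')
m=bot.mark_of('tab',f); m and print(m[0]['p'],atz(f,m[0]['at'],.102))
n=bot.mark_of('tab',F); m and n and print(tri([f,F],[m[0]['at'],n[0]['at']]))
a=cv2.resize(f['frame'][120:420,220:520],(400,400)); b=cv2.resize(F['frame'][150:290,300:440],(400,400),interpolation=cv2.INTER_CUBIC)
cv2.imwrite('pics/e.png',np.hstack([a,b])[:,:,::-1])"
```

```text
{'clock': 16.65, 'position': [0.5014, -0.3157, 0.3923], 'tool_rot': [3.1405, 0.0054, 1.4737], 'force': [1.2296, 0.9488, -0.549], 'moment': [0.0039, 0.0664, 0.0372], 'finger_force': 0.0, 'grip_width': 0.0349}
grip [ 0.5015 -0.3165  0.2373] 0.1497 th 0.0867 Fn 1.13 Fx 1.07
0.97 [ 0.50149647 -0.29676875  0.102     ]
[ 0.50023624 -0.29787937  0.10059589]
```

View pics/e.png

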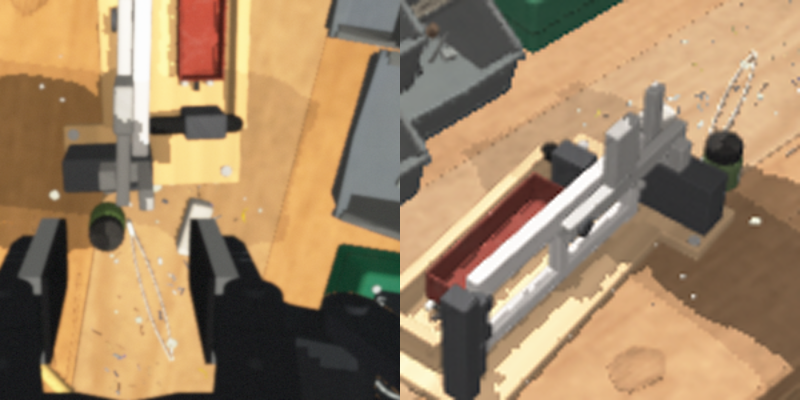

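The bar is level between striker and back wall. The tab is at about 0.10 rad world angle, where the bar would rest on the striker, and the jar and block are in place. I'm handing in.

```bash
python3 -c "
from workcell import bot
print(bot.job_done())"
```

```text
the job is handed in; nothing more can be done
None
```

The gate is shut and, by the last pictures, latched: the bar sits level in the catch holding the gate against its buffer, the gripper is let go and clear, and the job is handed in at about 17 s (no verdict was returned).

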